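# Load a try-in carrier through the dust flap of a bench scanner

## Robot

A 6-joint arm with a two-finger parallel gripper is mounted at the origin on a cart in front of the work surface, level with it; the furniture and walls round the work are solid. World frame = base frame: x ahead of the robot, y to its left, z up, the work surface at z = 0. Lengths are in m, angles in degrees, forces in N, time in s.
With the tool pointing down it reaches from about 0.325 to 0.85 m from the base axis. Payload 15.5 kg.
Tool frame: the origin (TCP) lies at the very end of the fingers, on their centre line; the grasp point (between the pads) lies arm.grip_depth behind it (arm.grip_depth is the distance from the TCP to the grasp point, in m); z points along the fingers, y is the line along which they close (so a half turn about z gives the same grasp; the last joint's range is limited). The gripper opens to 91 mm and grips with 3 to 60 N. Pads are 32 mm wide; open, the fingers measure 118 mm over their backs; the gripper's body (76 mm by 178 mm) begins 60 mm behind the grasp point.
Start: joints at [-5.472, 28.281, 77.091, -0, 74.628, -5.472], TCP at [0.625, 0, 0.214] pointing down, gripper open.
Joint ranges: [-166.48, 166.48], [-47.26, 123.95], [12.59, 153.08], [-70.14, 250.14], [6.76, 159.57], [-176.63, 176.63]. Speed limits (degrees/s): [108.29, 108.29, 147.25, 172.46, 172.46, 172.46].

## Interface

Orientations are given as a 3x3 rotation matrix whose columns are the frame's x, y, z axes.
In Python, from rig import arm gives the robot as it stands. Calls block until the motion is done:
- arm.move_to(position, orientation): joint-space move of the TCP to a pose.
- arm.move_l(position, orientation=None, feed=0.15): straight line of the TCP; orientation=None keeps the orientation; feed is the mean speed in m/s.
- arm.move_joints(angles): joint-space move.
- arm.grip(opening): finger opening in m; the grip force is fixed at half the most; returns when the fingers have stopped.
- arm.sleep(seconds).
- arm.solve_ik(position, orientation): joint angles nearest the present ones, or None.
- arm.snapshot(name): name is "scene" or "side" or "wrist"; returns the picture (384x512x3 uint8, red, green, blue); there is no depth.
- arm.get_calibration(name): a dict with "intrinsics" (3x3 intrinsics, pixels), "cam_to_world" (4x4, takes a point from camera to world coordinates). Camera axes: x right, y down, z forward; pixel columns grow to the right and rows downward; lengths in m; the calibration is good to about 2 mm. A picture is of the moment at which its call begins: read the wrist's pose just before it. get_calibration takes no time and is no camera call; for the wrist camera it gives the pose at the moment of the call.
A pose or a line that the arm cannot do raises arm.Unreachable and nothing moves.
- arm.sign_off(): hands the job in; it is judged then, once.
Readings, each from a call of its own:
- arm.current_t(): time.
- arm.current_joint_positions(): joint angles.
- arm.current_dq(): joint speeds.
- arm.current_tau(): joint torques, N m.
- arm.current_ee_pos(): TCP position.
- arm.current_tool_rot(): TCP orientation.
- arm.current_force(): force on the tool from outside, world axes, zero at the start.
- arm.current_torque(): the same for the moment, N m.
- arm.current_width(): finger opening in m.
- arm.current_grasp_force(): force on a finger pad.
Only numpy, scipy, OpenCV 4.12 (cv2) and the standard library are available. Lean on these libraries where they do the work, as an engineer would, in place of code of your own. Each camera call takes 0.05 s, during which the arm holds its last target. There are 200 camera calls.

## Task

Load the denture try-in into the bench scanner: take its carrier by the handle, set it on the scanner's loading shelf and push it gently, tray first, right through the spring dust flap until the flap has dropped shut behind the tray. The scanner's back stop, whose depth is not known, must then be felt and pressed in by about 6 mm (never to the end of its travel, and never with more than about 20 N); leave the carrier there, let go, and do not disturb the other things on the bench.

Things in the scene. Friction and masses are not known exactly. Their poses are not given: they have to be found in the camera images.
- carrier: Loose carrier, about 0.1 kg: aluminium tray 64 (x) x 56 (y) x 17 mm high with a pink denture try-in fixed in it, a slim steel stem to -x (10 mm wide, 5 to 11 mm above the underside) and at its end an upright black handle block. Origin: centre of the tray's underside; z up, +x is the leading end (front face x = +32 mm, rear face -32 mm). It starts flat on the bench.
- grip (a point): Grip point on the carrier: in the black handle block (24 (x) x 14 (y) mm, 4 to 40 mm above the carrier's underside), 30 mm above the underside and 124 mm behind the tray's centre, on its centre line; axes as the carrier's. Pinch the 14 mm width (y) from above.
- scanner: Bench scanner, fixed: white box tunnel 77 mm wide, 54 mm high, from x = 0 (the mouth) to 159 mm, with an open loading shelf before it from x = -88 mm to 0, 92 mm wide. Origin: on the bench, in the plane of the mouth, midway across; +x is the loading direction, z up.
- flap_plane (a point): Centre of the mouth's sill, axes as the scanner's. Shelf and tunnel floor are level, 4 mm above the bench. Two rails 8 mm high on the shelf funnel in from 82 mm apart at its front to 59 mm at the mouth; the tunnel is 59 mm wide inside, so the tray has 1.5 mm play each side.
- flap (a joint): Spring flap in the mouth, hinged at its top edge 34 mm above the shelf, 32 mm long. 0 = shut, grows inward (rad, to 1.4); cannot swing outward. 1 to 4 N push it open; it rides on the tray and drops shut once the tray's rear is 30 mm past the mouth (tray centre x = 62 mm). A notch (24 mm wide, 12 mm high) in its lower edge lets the stem pass, so the handle stays outside.
- buffer (a joint): How far the unseen back stop (rubber-headed pin, on the centre line, 9 mm above the floor; free tip somewhere between scanner x = 98 and 120 mm) is pressed in, m: 0 = free, 0.012 = solid end of travel. Friction holds it where it is left: it gives at about 6 N and needs about 8.5 N at 6 mm.
- stone_cast: Bystander: beige stone cast of a dental arch, 62 x 71 x 35 mm; origin at the centre of its underside.
- lidded_jar: Bystander: small jar with a screw lid, 48 mm across, 58 mm high; origin at the centre of its underside.
- flat_tin: Bystander: flat round tin, 70 mm across, 22 mm high; origin at the centre of its underside.
- dropper: Bystander: small white dropper bottle, 27 mm across, 28 mm high; origin at the centre of its underside.

How it is judged (in metres and radians):
On the way, in this order (a step that is already met when the one before it is completed fails the run):
1. the carrier's tray stands on the loading shelf's level, in line with the tunnel, in front of or in the mouth, with the flap being pushed open (value of joint flap above 0.3 rad and x of carrier in the frame of scanner between -0.04 and 0.05 m and z of carrier in the frame of scanner below 0.016 m and angle between the x axis of carrier and the x axis of scanner, either way round below 0.1 rad), for 0.1 s.
2. the tray has passed and the flap is shut behind it (value of joint flap below 0.08 rad and x of carrier in the frame of scanner above 0.055 m), for 0.1 s.
3. the back stop is pressed in by the tray, flap shut (value of joint flap below 0.08 rad and value of joint buffer above 0.004 m), for 0.2 s.
At the end, for the whole second after the job is handed in: The carrier lies at rest in the tunnel on its floor (within 4 mm of the centre line, aligned within 0.07 rad, tray centre more than 62 mm behind the mouth), the flap is shut behind the tray (below 0.08 rad), the back stop is pressed in between 4 and 8 mm (all of step 3 and y of carrier in the frame of scanner between -0.004 and 0.004 m and z of carrier in the frame of scanner between 0.002 and 0.007 m and x of carrier in the frame of scanner above 0.062 m and angle between the x axis of carrier and the x axis of scanner, either way round below 0.07 rad and value of joint buffer below 0.008 m and linear speed of carrier below 0.01 m/s); the robot touches nothing.
It fails at once if the carrier is pressed on the scanner (walls, flap or stop) with more than 25 N (contact force between carrier and scanner above 25 N).
It fails at once if the back stop is driven to the end of its travel (over 11.2 mm) (value of joint buffer above 0.0112 m).
It fails at once if the stone cast, the jar, the flat tin or the dropper bottle is moved more than 20 mm (distance of any of stone_cast, lidded_jar, flat_tin, dropper from where it was at the start of the episode above 0.02 m).
It also fails if it takes over 69 s, if anything falls off the work surface, if the arm or the gripper's body presses on something with over 40 N, if the wrist force passes 120 N, or if a joint passes its speed limit or range.

## Working session

There is one attempt and no reset: what is moved stays moved. The work goes in short steps, each a Python script; the robot and the scene stay as the last script left them, time stands still between calls to the robot, and variables do not carry over. Pictures are saved under pics/ and viewed, at most 10 in all, crops included, and the job is handed in when it is done.

```bash
mkdir -p pics; python3 - <<'E'
from rig import arm
import cv2,numpy as np
for n in("scene","side"):
    im=arm.snapshot(n); cv2.imwrite(f"pics/{n}0.png",im[:,:,::-1])
    c=arm.get_calibration(n); print(n,np.round(c["intrinsics"],1).tolist(),np.round(c["cam_to_world"],3).tolist())
a=cv2.imread("pics/scene0.png");b=cv2.imread("pics/side0.png")
cv2.imwrite("pics/scene0b.png",cv2.resize(a,(800,600),interpolation=cv2.INTER_CUBIC))
cv2.imwrite("pics/side0b.png",cv2.resize(b,(800,600),interpolation=cv2.INTER_CUBIC))
print(arm.grip_depth,arm.current_t())
E
```

```text
scene [[441.3, 0.0, 257.5], [0.0, 441.3, 190.7], [0.0, 0.0, 1.0]] [[-0.703, -0.338, 0.626, -0.153], [-0.711, 0.364, -0.602, 0.897], [-0.024, -0.868, -0.496, 0.598], [0.0, 0.0, 0.0, 1.0]]
side [[428.8, 0.0, 254.6], [0.0, 428.8, 192.9], [0.0, 0.0, 1.0]] [[-0.717, -0.464, 0.52, 0.058], [-0.697, 0.483, -0.53, 0.709], [-0.005, -0.743, -0.669, 0.631], [0.0, 0.0, 0.0, 1.0]]
0.0188 0.1
```

View pics/scene0b.png

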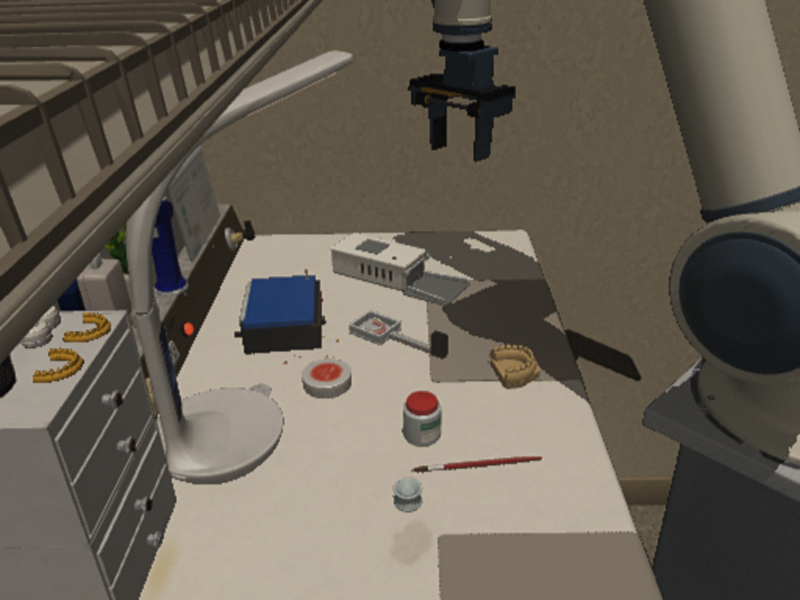

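View pics/side0b.png

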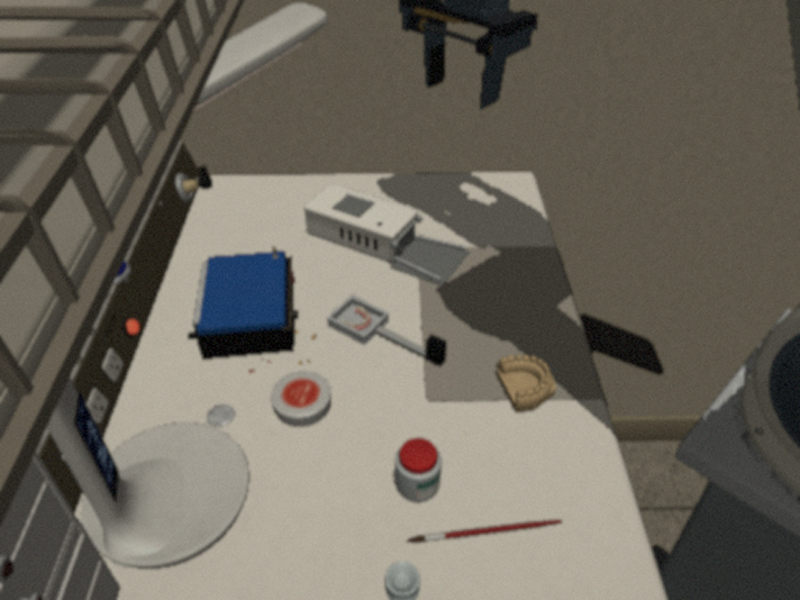

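The scene and side views show the carrier with its tray at about (375,327) and handle at (440,344). The scanner box is at (380,262), with its shelf toward (440,288). The tin is at (327,377), the jar at (422,418), the cast at (515,365) and the dropper at (407,492). I'll compute rough positions next.

```bash
cat > h.py <<'E'
import numpy as np,cv2
from rig import arm
def ray(cal,uv,z):
    K,T=cal["intrinsics"],cal["cam_to_world"]
    d=T[:3,:3]@np.linalg.solve(K,[uv[0],uv[1],1.]); o=T[:3,3]
    return o+d*(z-o[2])/d[2]
def proj(cal,p):
    K,T=np.array(cal["intrinsics"]),np.array(cal["cam_to_world"])
    q=(np.atleast_2d(p)-T[:3,3])@T[:3,:3]; q=q@K.T
    return q[:,:2]/q[:,2:]
E
python3 - <<'E'
from h import *
c=arm.get_calibration("side"); s=.64
for n,u,z in [("tray c",(358,318),.01),("handle top",(436,345),.04),("shelf front near",(443,283),.004),("shelf front far",(475,250),.004),("box top nearmouth",(390,233),.054),("box top farmouth",(418,213),.054),("boxtop rear near",(306,208),.054),("boxtop rear far",(335,188),.054),("cast",(527,385),.015),("jar",(418,457),.058),("tin",(301,392),.022),("dropper",(402,575),.028),("blue",(247,285),.06)]:
    print(n,np.round(ray(c,np.array(u)*s,z),3))
im=arm.snapshot("wrist");w=arm.get_calibration("wrist");cv2.imwrite("pics/w0.png",im[:,:,::-1])
print(np.round(w["intrinsics"],1).tolist(),np.round(w["cam_to_world"],3).tolist())
E
```

```text
tray c [0.557 0.278 0.01 ]
handle top [0.428 0.266 0.04 ]
shelf front near [0.526 0.139 0.004]
shelf front far [0.543 0.046 0.004]
box top nearmouth [0.619 0.153 0.054]
box top farmouth [0.624 0.088 0.054]
boxtop rear near [0.756 0.196 0.054]
boxtop rear far [0.766 0.128 0.054]
cast [0.32  0.221 0.015]
jar [0.325 0.41  0.058]
tin [0.503 0.42  0.022]
dropper [0.261 0.5   0.028]
blue [0.668 0.37  0.06 ]
[[291.3, 0.0, 256.6], [0.0, 291.3, 195.4], [0.0, 0.0, 1.0]] [[1.0, 0.001, -0.002, 0.626], [0.0, -0.955, -0.296, 0.086], [-0.003, 0.296, -0.955, 0.384], [0.0, 0.0, 0.0, 1.0]]
```

View pics/w0.png

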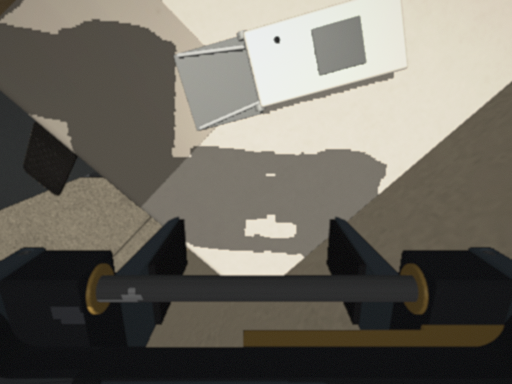

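The wrist view shows the scanner box with top corners (243,33), (262,108), (407,70) and (402,0). The shelf front runs from (176,57) to (198,129), and the yaw is about 14°. I'll move to a pose that sees both the scanner and the carrier.

```bash
python3 - <<'E'
from h import *
R=arm.current_tool_rot()
arm.move_to([0.57,0.12,0.25],R)
import pickle
w=arm.get_calibration("wrist"); im=arm.snapshot("wrist"); cv2.imwrite("pics/w1.png",im[:,:,::-1])
pickle.dump(w,open("w1.pkl","wb"));print(arm.current_t(),np.round(R,3).tolist(),arm.current_force())
cv2.imwrite("pics/w1b.png",cv2.resize(im[:256,100:442,::-1],None,fx=2.33,fy=2.33,interpolation=cv2.INTER_CUBIC))
E
```

```text
0.8083 [[-0.0, 1.0, -0.001], [1.0, 0.0, 0.0], [0.0, -0.001, -1.0]] [-0.7228066   0.76463329  0.30838406]
```

View pics/w1b.png

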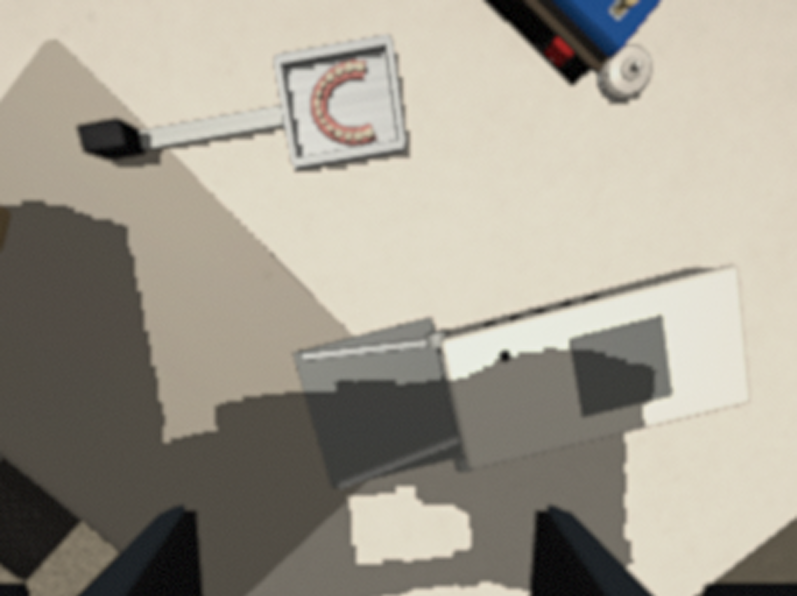

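The picture shows, in crop pixels:
- **Tray rim corners:** (275,58), (394,37), (407,148), (297,168)
- **Scanner roof corners:** (443,342), (737,266), (748,400), (465,470)
- **Shelf corners:** (295,352), (337,488), (433,318)

I'll fit poses to these and overlay the result.

```bash
python3 - <<'E'
from h import *
import pickle
from scipy.optimize import least_squares
w=pickle.load(open("w1.pkl","rb"))
def P(q,m): c,s=np.cos(q[2]),np.sin(q[2]); m=np.array(m); return np.c_[q[0]+c*m[:,0]-s*m[:,1],q[1]+s*m[:,0]+c*m[:,1],m[:,2]]
def px(u): return np.array(u)/2.33+[100-.3,-.3]
def fit(m,u,q0):
    f=lambda q:(proj(w,P(q,m))-px(u)).ravel()
    r=least_squares(f,q0,loss="soft_l1"); print(np.round(r.x,4),"yaw",np.degrees(r.x[2]).round(2)); print(np.round(r.fun.reshape(-1,2) if 0 else f(r.x).reshape(-1,2),1).tolist()); return r.x
T=[(-.032,.028,.017),(.032,.028,.017),(.032,-.028,.017),(-.032,-.028,.017)]
qc=fit(T,[(275,58),(394,37),(407,148),(297,168)],[.557,.278,.15])
B=[(0,.0385,.054),(.159,.0385,.054),(.159,-.0385,.054),(0,-.0385,.054)]
S=[(-.088,.046,.004),(-.088,-.046,.004),(0,.046,.004)]
ub=[(443,342),(737,266),(748,400),(465,470)]; us=[(295,352),(337,488),(433,318)]
fit(B,ub,[.62,.11,.25]); fit(S,us,[.62,.11,.25]); qs=fit(B+S,ub+us,[.62,.11,.25])
np.savez("q.npz",qc=qc,qs=qs)
print("grip",P(qc,[(-.124,0,.03)]))
im=cv2.imread("pics/w1b.png")
H=[(x,y,.04) for x,y in[(-.136,-.007),(-.136,.007),(-.112,.007),(-.112,-.007)]]
H2=[(a,b,.004) for a,b,_ in H]
for q,m,col in[(qc,T,(0,255,0)),(qc,H,(0,0,255)),(qc,H2,(255,255,0)),(qs,B,(0,255,0)),(qs,[(-.088,.041,.012),(0,.0295,.012),(0,-.0295,.012),(-.088,-.041,.012)],(0,0,255)),(qs,[(-.088,.046,.004),(0,.046,.004),(0,-.046,.004),(-.088,-.046,.004)],(255,0,255))]:
    p=(proj(w,P(q,m))-[100-.3,-.3])*2.33
    cv2.polylines(im,[np.round(p).astype(int)],True,col,1)
cv2.imwrite("pics/ov1.png",im)
E
```

```text
[0.5579 0.2786 0.1647] yaw 9.43
[[-0.3, -0.4], [0.2, -1.1], [1.2, 0.7], [-0.9, 0.9]]
[0.6185 0.1205 0.2484] yaw 14.23
[[-2.2, -1.0], [-0.1, -0.6], [0.4, 2.1], [0.8, 0.6]]
[0.6235 0.1214 0.2627] yaw 15.05
[[-0.0, 0.4], [-0.6, 0.5], [0.6, -1.1]]
[0.6206 0.1204 0.2501] yaw 14.33
[[-0.5, -0.9], [1.6, -0.7], [2.1, 2.0], [2.5, 0.7], [-1.8, 0.3], [-3.1, 0.5], [-1.1, -0.5]]
grip [[0.43552943 0.25831939 0.03      ]]
```

View pics/ov1.png

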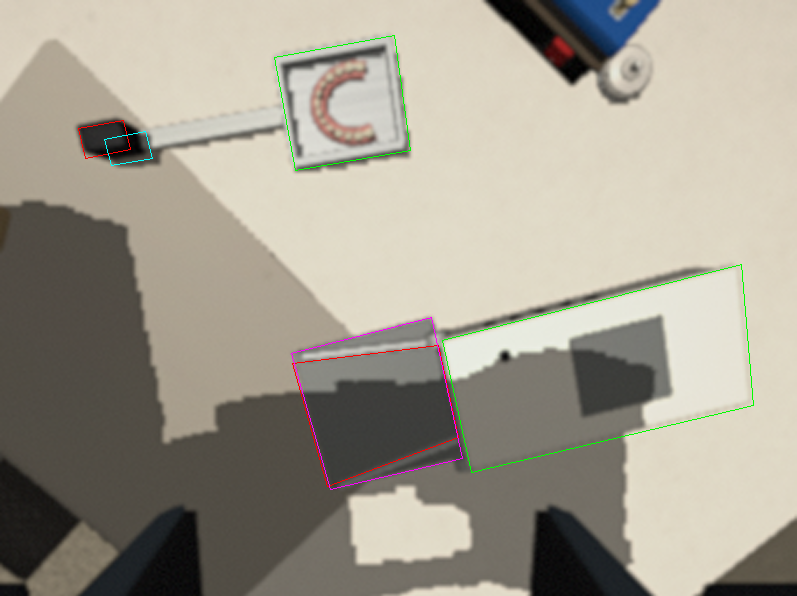

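The overlay matches the carrier, including its handle, and the scanner to within about 2–3 mm. Next I'll take closer looks at each one in the working orientation (tool x along the loading direction).

```bash
cat >> h.py <<'E'
def Rz(a): c,s=np.cos(a),np.sin(a); return np.array([[c,s,0],[s,-c,0],[0,0,-1.]])
def P(q,m): c,s=np.cos(q[2]),np.sin(q[2]); m=np.atleast_2d(m); return np.c_[q[0]+c*m[:,0]-s*m[:,1],q[1]+s*m[:,0]+c*m[:,1],m[:,2]]
E
python3 - <<'E'
from h import *
import pickle
d=np.load("q.npz");qc,qs=d["qc"],d["qs"]
out=[];cal={}
for n,q,p in[("s",qs,(-.096,0,.14)),("c",qc,(-.096,0,.14))]:
    arm.move_to(P(q,p)[0],Rz(q[2])); arm.sleep(.2)
    cal[n]=arm.get_calibration("wrist"); im=arm.snapshot("wrist")[:,:,::-1]
    cv2.imwrite(f"pics/w2{n}.png",im); out.append(im)
    print(n,np.round(arm.current_joint_positions(),1),arm.current_t(),proj(cal[n],P(q,[(0,0,.004),(-.088,0,.004)])).round())
pickle.dump(cal,open("w2.pkl","wb"))
cv2.imwrite("pics/w2.png",cv2.resize(np.vstack([o[0:250] for o in out]),(614,600),interpolation=cv2.INTER_CUBIC))
E
```

```text
s [ 4.  26.3 94.7 -0.  59.  79.6] 2.275 [[258.  94.]
 [258. 180.]]
c [ 23.1  26.   95.2  -0.   58.7 103.7] 3.2667 [[257.  94.]
 [257. 180.]]
```

View pics/w2.png

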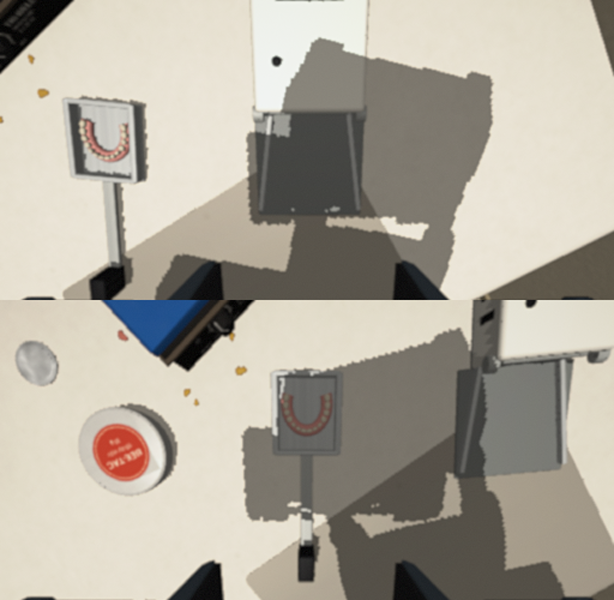

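The closer view shows the shelf with its rails, from (262,212)/(361,212) at the front to (268,118)/(349,120) at the mouth. It also shows the carrier nearly upright in its own frame. I'll zoom in with the model overlaid for a finer fit.

```bash
python3 - <<'E'
from h import *
import pickle
d=np.load("q.npz");qc,qs=d["qc"],d["qs"];cal=pickle.load(open("w2.pkl","rb"))
def crop(n,x0,x1,y0,y1,f,q,polys):
    im=cv2.resize(cv2.imread(f"pics/w2{n}.png")[y0:y1,x0:x1],None,fx=f,fy=f,interpolation=cv2.INTER_CUBIC)
    im=cv2.convertScaleAbs(im,alpha=1.5,beta=0)
    for m in polys:
        p=(proj(cal[n],P(q,m))+.5-[x0,y0])*f
        cv2.polylines(im,[np.round(p).astype(int)],True,(0,255,0),1)
    for k in range(0,x1-x0,10): cv2.putText(im,str(x0+k),(k*f,9),0,.3,(0,0,255)); cv2.line(im,(k*f,10),(k*f,14),(0,0,255))
    for k in range(0,y1-y0,10): cv2.putText(im,str(y0+k),(0,k*f+4),0,.3,(0,0,255))
    return im
S=[(-.088,.046,.004),(0,.046,.004),(0,-.046,.004),(-.088,-.046,.004)]
Rr=[(-.088,.041,.012),(0,.0295,.012),(0,-.0295,.012),(-.088,-.041,.012)]
B=[(0,.0385,.054),(.06,.0385,.054),(.06,-.0385,.054),(0,-.0385,.054)]
T=[(-.032,.028,.017),(.032,.028,.017),(.032,-.028,.017),(-.032,-.028,.017)]
H=[(x,y,.04) for x,y in[(-.136,-.007),(-.136,.007),(-.112,.007),(-.112,-.007)]]
a=crop("s",198,318,70,190,4,qs,[S,Rr,B]); b=crop("c",220,292,55,245,3,qc,[T,H])
o=np.zeros((600,800,3),np.uint8);o[:480,:480]=a;o[:570,500:716]=b
cv2.imwrite("pics/zoom.png",o)
E
```

```text
(no output)
```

View pics/zoom.png

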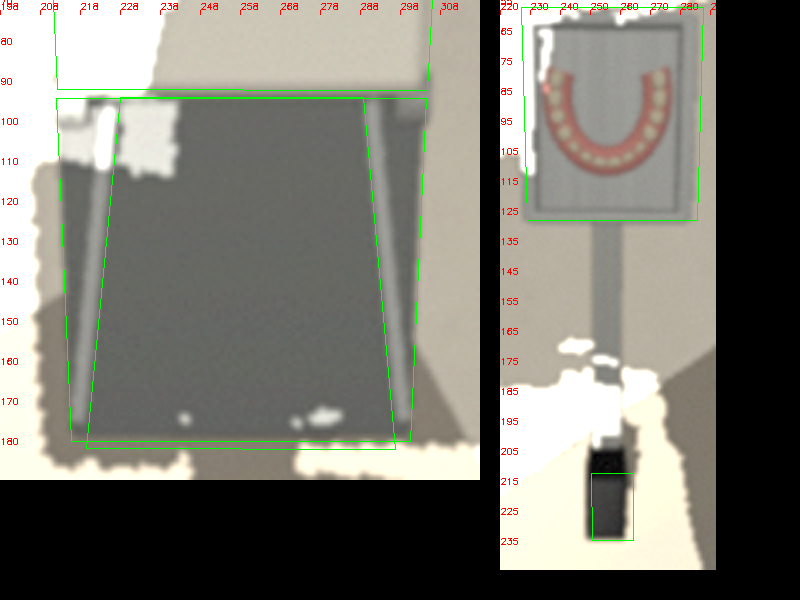

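The scanner model sits on the rails to within about 0.5 mm laterally. The handle lies about 1.7 mm toward +y of the model and the tray about 0.8 mm. I'll correct for that and then grip, lift, and check the hold.

```bash
python3 - <<'E'
from h import *
import pickle
d=np.load("q.npz");qc,qs=d["qc"].copy(),d["qs"]
y=qc[2]; qc[:2]+=.0009*np.array([-np.sin(y),np.cos(y)]); qc[2]-=np.radians(.4)
g=P(qc,(-.124,0,.03-arm.grip_depth))[0]; R=Rz(qc[2])
arm.grip(.05)
arm.move_to(g+[0,0,.07],R); arm.move_l(g,feed=.08)
f0=arm.current_force(); arm.grip(0.0); arm.sleep(.2)
print("w",arm.current_width(),arm.current_grasp_force(),arm.current_force()-f0)
arm.move_l(g+[0,0,.06],feed=.1); arm.sleep(.3)
cal=arm.get_calibration("wrist"); im=arm.snapshot("wrist")[:,:,::-1].copy()
p=arm.current_ee_pos(); Rt=arm.current_tool_rot(); pickle.dump((cal,p,Rt),open("w3.pkl","wb"))
cv2.imwrite("pics/w3.png",im); print(p,g,arm.current_force(),arm.current_width(),arm.current_t())
# model in hand
gp=arm.grip_depth
for m in [[(-.032,.028,.017),(-.0,.028,.017),(-.0,-.028,.017),(-.032,-.028,.017)],[(-.112,.005,.011),(-.032,.005,.011),(-.032,-.005,.011),(-.112,-.005,.011)]]:
    m=np.array(m); t=np.c_[m[:,0]+.124,-m[:,1],.03-m[:,2]-gp]   # tool coords (y flipped, z down)
    q=proj(cal,p+t@Rt.T); print(q.round(1).tolist())
    cv2.polylines(im,[np.round((q+.5)*16).astype(int)],True,(0,255,0),1,shift=4)
cv2.imwrite("pics/w3b.png",cv2.resize(im[0:230,156:356],None,fx=2.6,fy=2.6,interpolation=cv2.INTER_CUBIC))
E
```

```text
w 0.013739600080835182 30.000261962413788 [-1.77829659  0.27685328  0.64208118]
[0.43508344 0.2600077  0.07089449] [0.435243   0.26006168 0.0112    ] [-0.01073132 -0.1409503  -1.33615754] 0.013627057301610512 7.375
[[206.5, 91.5], [203.3, 23.8], [314.9, 23.9], [311.4, 91.6]]
[[250.7, 225.5], [249.8, 92.0], [267.9, 92.0], [266.4, 225.5]]
```

View pics/w3b.png

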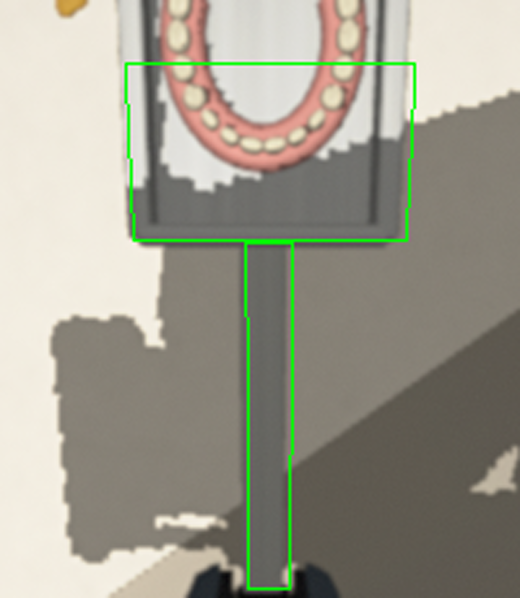

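The carrier is held square in the gripper, with the stem at crop x≈266 and the tray's rear edge at row 240. Its lateral offset from the model is about 0.7 mm. I'll bring it to the shelf, lower it until it touches, and push with force feedback.

```bash
cat >> h.py <<'E'
qs=np.load("q.npz")["qs"]; YAW=qs[2]-np.radians(.1); R=Rz(YAW)
Rs=np.array([[np.cos(qs[2]),-np.sin(qs[2]),0],[np.sin(qs[2]),np.cos(qs[2]),0],[0,0,1]])
def tcp(x,y,z): return P(qs,(x-.124,y,z+.03-arm.grip_depth))[0]   # tray origin in scanner frame -> TCP
def force(n=3):
    return Rs.T@np.mean([arm.current_force() for _ in range(n)],0)
def tray():
    p=arm.current_ee_pos(); v=Rs.T@(p-[qs[0],qs[1],0]); return v+[.124,0,arm.grip_depth-.03]
E
python3 - <<'E'
from h import *
y=-.0004
arm.move_to(tcp(-.08,y,.06),R); arm.move_l(tcp(-.08,y,.012),feed=.08); arm.sleep(.3)
f0=force(); print(f0,tray(),arm.current_t())
z=.008
while z>.0025:
    arm.move_l(tcp(-.08,y,z),feed=.02); f=force()-f0
    if f[2]>1.5: break
    z-=.0005
print("contact z",z,f,tray()); z+=.0005
arm.move_l(tcp(-.08,y,z),feed=.02); print(force()-f0)
np.savez("st.npz",f0=f0,y=y,z=z); print(arm.current_t())
E
```

```text
[ 0.42313786 -0.6845012  -0.70613867] [-0.07977589 -0.00045293  0.01231872] 9.2083
contact z 0.003999999999999997 [-1.8179555   0.82289163  1.70669842] [-0.07998157 -0.00039452  0.00401123]
[-0.30505797  0.45979533 -0.7842429 ]
11.8083
```

```bash
cat > push.py <<'E'
from h import *
import sys
x1,step,lim,feed=map(float,sys.argv[1:5])
s=np.load("st.npz");f0,y,z=s["f0"],float(s["y"]),float(s["z"])
x=tray()[0]; i=0
while x<x1-1e-6:
    x=min(x+step,x1); arm.move_l(tcp(x,y,z),R,feed=feed); f=force(4)-f0; i+=1
    if abs(f[1])>2: y+=np.clip(.0001*f[1],-.0005,.0005)
    if i%4==0 or abs(f[0])>5: print(f"{arm.current_t():.2f} x{x*1e3:.1f} y{y*1e3:.2f}",f.round(1),arm.current_torque().round(2))
    if f[0]<-lim or abs(f[1])>9 or abs(f[2])>9: print("STOP",x,f); break
np.savez("st.npz",f0=f0,y=y,z=z); print(tray().round(4),arm.current_width(),arm.current_t())
E
python3 push.py .05 .003 9 .03
```

```text
12.81 x-68.0 y-0.40 [-1.3  0.4 -1.1] [-0.04  0.24  0.  ]
13.81 x-56.0 y-0.40 [-0.6 -0.4 -0.8] [-0.07  0.18 -0.05]
14.81 x-44.0 y-0.40 [-0.5  0.7  0.4] [0.04 0.25 0.05]
15.81 x-32.0 y-0.40 [ 0.1 -0.1 -1.3] [-0.01  0.22  0.  ]
16.81 x-20.0 y-0.16 [-2.7  0.9 -1. ] [-0.06  0.7   0.03]
17.81 x-8.0 y-0.16 [-0.7  0.7 -2.6] [-0.07  0.53  0.09]
18.81 x4.0 y-0.16 [ 0.4  0.8 -3.3] [-0.02  0.33  0.04]
19.81 x16.0 y-0.16 [ 0.6  0.5 -3.2] [-0.01  0.35  0.01]
20.81 x28.0 y-0.16 [ 0.9  1.1 -3.2] [-0.01  0.31  0.04]
21.81 x40.0 y-0.16 [ 0.6  0.2 -2.4] [-0.05  0.3  -0.02]
22.81 x50.0 y-0.16 [-0.4  0.5 -2.1] [-0.08  0.4  -0.01]
[ 0.05   -0.0002  0.0045] 0.014137311125370809 22.8083
```

```bash
python3 push.py .065 .003 7 .03; sed -i 's/i%4==0 or abs(f\[0\])>5/i%4==0 or abs(f[0])>2/' push.py; python3 push.py .095 .001 3.5 .02
```

```text
23.81 x62.0 y-0.16 [-0.8  0.7 -0.2] [ 0.03  0.19 -0.02]
[ 0.0653 -0.0002  0.0045] 0.014053699700897518 24.0583
25.06 x69.3 y-0.16 [-0.5  1.  -0.9] [-0.06  0.23  0.02]
26.06 x73.3 y-0.16 [-0.7  0.9 -0.7] [0.01 0.21 0.01]
27.06 x77.3 y-0.16 [-0.8  1.2 -0.7] [-0.01  0.22  0.01]
28.06 x81.3 y-0.16 [-0.4  0.1 -0.2] [-0.01  0.25  0.  ]
29.06 x85.3 y-0.16 [0.1 0.8 0.5] [-0.02  0.24 -0.01]
29.81 x88.3 y-0.16 [-4.8  0.4  1.5] [-0.18  0.82 -0.06]
STOP 0.08829462539235824 [-4.83368341  0.38134031  1.47956476]
[ 0.0876 -0.0001  0.0044] 0.013786633610820796 29.8083
```

Contact with the stop is at tray x ≈ 0.0875. Next I'll press it in by 6 mm, watching the measured travel and the force.

```bash
python3 - <<'E'
from h import *
s=np.load("st.npz");f0,y,z=s["f0"],float(s["y"]),float(s["z"])
x=.0883
for i in range(16):
    x+=.0005; arm.move_l(tcp(x,y,z),R,feed=.01); arm.sleep(.1); f=force(6)-f0; t=tray()
    print(f"{x*1e3:.1f} act {t[0]*1e3:.2f} y{t[1]*1e3:.2f} z{t[2]*1e3:.2f}",f.round(1))
    if t[0]>=.0929 or f[0]<-14: break
print(arm.current_t(),arm.current_width())
E
```

```text
88.8 act 88.01 y-0.08 z4.35 [-6.3  0.7  2.3]
89.3 act 88.44 y-0.08 z4.34 [-6.   0.8  1.5]
89.8 act 88.90 y-0.07 z4.34 [-6.5  1.1  2.1]
90.3 act 89.37 y-0.07 z4.35 [-6.4  0.4  3.1]
90.8 act 89.80 y-0.08 z4.35 [-6.4  0.2  1.8]
91.3 act 90.33 y-0.07 z4.34 [-6.9  0.3  1.7]
91.8 act 90.78 y-0.06 z4.34 [-7.9  0.2  2.7]
92.3 act 91.22 y-0.06 z4.32 [-7.7  0.8  2.1]
92.8 act 91.72 y-0.05 z4.33 [-7.   0.5  3.3]
93.3 act 92.16 y-0.03 z4.31 [-8.1 -0.   2.4]
93.8 act 92.63 y-0.05 z4.31 [-7.7  0.3  3.1]
94.3 act 93.08 y-0.07 z4.31 [-8.3 -0.4  3.5]
34.0083 0.013698075692526917
```

```bash
python3 - <<'E'
from h import *
s=np.load("st.npz");f0,y,z=s["f0"],float(s["y"]),float(s["z"])
x=.0943
for d in(.0005,.0003): x+=d; arm.move_l(tcp(x,y,z),R,feed=.01); arm.sleep(.15); print(tray().round(5),(force(6)-f0).round(1))
for k in range(6):
    x-=.0003; arm.move_l(tcp(x,y,z),R,feed=.01); arm.sleep(.1); f=force(6)-f0; print(x,tray().round(5),f.round(1))
    if f[0]>-1.5: break
arm.move_l(tcp(x,y,.0041),R,feed=.01); arm.sleep(.2); print((force(6)-f0).round(1),tray().round(5))
arm.grip(.034); arm.sleep(.3); print(arm.current_width(),tray().round(5),force().round(1))
p=arm.current_ee_pos(); arm.move_l(p+[0,0,.08],feed=.08)
arm.move_l(arm.current_ee_pos()+np.array([0,0,.06]),feed=.1)
im=arm.snapshot("wrist");cv2.imwrite("pics/w4.png",im[:,:,::-1]); im2=arm.snapshot("side")
a=cv2.resize(im[:260,130:390,::-1],(520,520));b=cv2.resize(im2[110:190,180:320,::-1],(280,160),interpolation=cv2.INTER_CUBIC)
o=np.zeros((520,800,3),np.uint8);o[:,:520]=a;o[:160,520:]=b;cv2.imwrite("pics/fin.png",o);print(arm.current_t())
E
```

```text
[ 9.355e-02 -5.000e-05  4.320e-03] [-8.9  0.8  3.9]
[ 9.381e-02 -4.000e-05  4.310e-03] [-9.1  0.4  3.3]
0.0948 [ 9.381e-02 -8.000e-05  4.360e-03] [-8.1  0.4  3.3]
0.0945 [ 0.0938  -0.0001   0.00435] [-6.4  0.6  1.9]
0.0942 [ 0.09384 -0.00014  0.00441] [-6.   0.8  0.6]
0.09390000000000001 [ 0.0938  -0.00015  0.00444] [-4.6  1.  -0.3]
0.09360000000000002 [ 0.0938  -0.00019  0.00454] [-1.9  1.5 -0.5]
0.09330000000000002 [ 0.0936  -0.00018  0.00461] [ 0.6  0.3 -0.8]
[-0.7  0.7  0.9] [ 0.09337 -0.00017  0.0041 ]
0.03407745992958547 [ 0.09328 -0.00015  0.00407] [0.8 0.2 0.2]
40.1583
```

View pics/fin.png

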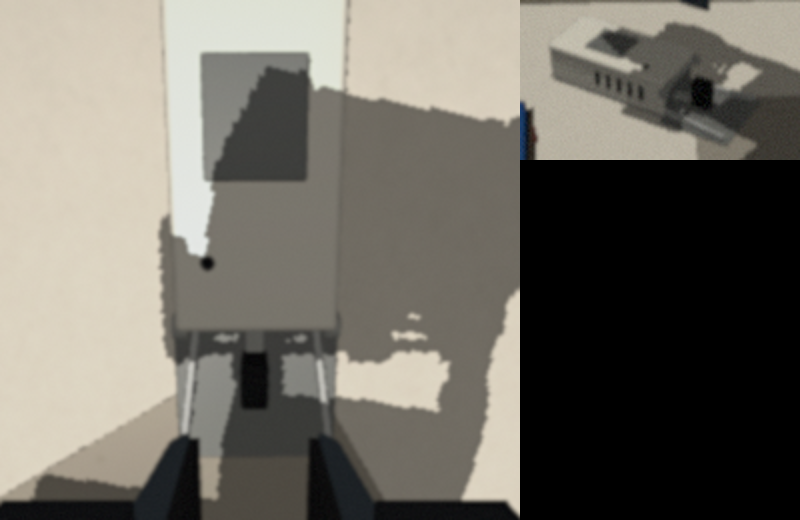

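The handle at (254,380) is straight on the centre line just outside the mouth, the fingers are clear, and the stop was pressed in by about 5.8 mm. I'm handing the job in.

```bash
python3 -c "
from rig import arm
print(arm.sign_off())"
```

```text
the job is handed in; nothing more can be done
None
```

I loaded the carrier through the flap, pressed the back stop in by about 5.8 mm (peak push about 9 N), released the carrier and handed the job in at about 40 s; no verdict came back. The stop depth is estimated from arm position and push force. The flap closing was not seen directly; the tray centre sits about 93 mm past the mouth, beyond the 62 mm where it drops shut.

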